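Show the next corner job at the framing bench

TASK

Show the trainee the next job by pointing straight down with the fingertips, about 3 cm above each thing and steady for two seconds: first at the mitre joint of the widest gilt corner sample, then at the middle of the open gap between the vise jaws, then at the middle of the mallet's head. Touch and move nothing, do not bring the hand down over either of the other two corner samples, and finish still pointing at the mallet head.

Things in the scene. Friction and masses are not known exactly. Their poses are not given: they have to be found in the camera images.
- sample_wide: gilt (brass-coloured) resin L-shaped picture-frame corner lying flat on the bench, two legs each 80 mm long outside and 46 mm wide, 22 mm high at the raised outer edge; the widest of the three. Origin on the underside below the middle of the mitre joint (middle of the diagonal from outer to inner corner); legs run along its +x and +y, z up. It stays where it lies.
- sample_wide_mitre (a point): point over the middle of the mitre joint of the widest sample, at the height of its top (22 mm above the bench); z up
- sample_medium: gilt (brass-coloured) resin L-shaped picture-frame corner lying flat on the bench, two legs each 80 mm long outside and 27 mm wide, 22 mm high at the raised outer edge; the middle width, not to be pointed at. Origin on the underside below the middle of the mitre joint (middle of the diagonal from outer to inner corner); legs run along its +x and +y, z up. It stays where it lies.
- sample_medium_mitre (a point): point over the middle of the mitre joint of the medium sample, at the height of its top (22 mm above the bench); z up
- sample_narrow: gilt (brass-coloured) resin L-shaped picture-frame corner lying flat on the bench, two legs each 80 mm long outside and 16 mm wide, 22 mm high at the raised outer edge; the narrowest, not to be pointed at. Origin on the underside below the middle of the mitre joint (middle of the diagonal from outer to inner corner); legs run along its +x and +y, z up. It stays where it lies.
- sample_narrow_mitre (a point): point over the middle of the mitre joint of the narrowest sample, at the height of its top (22 mm above the bench); z up
- vise: small bench vise bolted to the bench, green enamel jaws with steel faces, about 220 mm long with its screw, 100 mm wide, jaw tops 100 mm above the bench. Origin under its middle on the bench; its x runs across the gap from the moving jaw (screw and cross bar side) to the fixed jaw, y along the jaws, z up. The jaws are open by 45 to 70 mm.
- vise_fixed_face (a point): middle of the top edge of the fixed jaw's gripping face, 100 mm above the bench; axes as the vise. The jaws are 80 mm wide along y; the gap lies on its -x side
- vise_moving_face (a point): middle of the top edge of the moving jaw's gripping face, 100 mm above the bench; axes as the vise. The gap lies on its +x side; the middle of the gap is halfway between this point and the fixed face's point
- mallet: wooden mallet lying on its side: pale ash head 75 mm (x) by 110 mm (y) by 60 mm high, brown round handle 24 mm thick and 200 mm long from the head along +x. Origin on the underside of the head's middle, z up
- mallet_head (a point): middle of the upper side of the mallet's head, 60 mm above the bench; z up
- awl: black awl lying down, 150 mm long along x with the steel point to +x, 24 mm thick; origin on the bench under its middle; leave alone
- mitre_square: aluminium mitre square, stock 150 mm along y and 16 mm high, with a thin 130 mm steel blade leaving it at 45 degrees towards +x +y; origin under the middle of the stock; leave alone
- tape_measure: yellow and black tape measure standing up, 68 x 38 x 62 mm high; origin under its middle; leave alone
- glue: white glue bottle with orange cap, 60 mm across and 150 mm tall; origin under its middle; leave alone

How it is judged (in metres and radians):
On the way, in this order (a step that is already met when the one before it is completed fails the run):
1. the fingers pointed down at the mitre joint of the widest sample, from just above, steadily (horizontal distance between the grasp point and sample_wide_mitre below 0.025 m and z of the grasp point in the frame of sample_wide_mitre between 0.022 and 0.085 m and (angle between the grasp point's own z axis and vertical below 0.8 rad or angle between the grasp point's own z axis and vertical above 2.34 rad)), for 1.5 s.
2. then pointed down into the gap between the vise jaws, from just above, steadily (x of the grasp point in the frame of vise_fixed_face below -0.005 m and x of the grasp point in the frame of vise_moving_face above 0.005 m and y of the grasp point in the frame of vise_fixed_face between -0.028 and 0.028 m and z of the grasp point in the frame of vise_fixed_face between 0.022 and 0.085 m and (angle between the grasp point's own z axis and vertical below 0.8 rad or angle between the grasp point's own z axis and vertical above 2.34 rad)), for 1.5 s.
3. then pointed down at the mallet's head, from just above, steadily (horizontal distance between the grasp point and mallet_head below 0.03 m and z of the grasp point in the frame of mallet_head between 0.022 and 0.085 m and (angle between the grasp point's own z axis and vertical below 0.8 rad or angle between the grasp point's own z axis and vertical above 2.34 rad)), for 1.5 s.
At the end, for the whole second after the job is handed in: The tool point is still over the mallet head's middle (within 30 mm sideways, 22 to 85 mm above its upper side, so fingertips a few mm to 65 mm off), fingers pointing down within about 45 degrees; samples, mallet, vise jaw and all other loose things are within 5 mm of where they started (all of step 3 and distance of each of sample_wide, sample_medium, sample_narrow, mallet, awl, mitre_square, tape_measure, glue, vise_moving_face from where it was at the start of the episode below 0.005 m); the robot touches nothing.
It fails at once if the robot touched something (contact force between any of the arm, the fingers and anything else above 0.5 N).
It fails at once if something was lifted, carried or shifted (distance of any of sample_wide, sample_medium, sample_narrow, mallet, awl, mitre_square, tape_measure, glue, vise_moving_face from where it was at the start of the episode above 0.008 m).
It fails at once if the hand was brought down over one of the other two samples ((horizontal distance between the grasp point and sample_medium_mitre below 0.025 m and z of the grasp point in the frame of sample_medium_mitre below 0.06 m) or (horizontal distance between the grasp point and sample_narrow_mitre below 0.025 m and z of the grasp point in the frame of sample_narrow_mitre below 0.06 m)).
It also fails if it takes over 58 s, if anything falls off the work surface, if the arm or the gripper's body presses on something with over 40 N, if the wrist force passes 120 N, or if a joint passes its speed limit or range.

ROBOT

A 6-joint arm with a two-finger parallel gripper is mounted at the origin on the work surface. World frame = base frame: x ahead of the robot, y to its left, z up, the work surface at z = 0. Lengths are in m, angles in degrees, forces in N, time in s.
With the tool pointing down it reaches from about 0.3 to 0.75 m from the base axis. Payload 8.5 kg.
Tool frame: the origin (TCP) lies between the finger pads, 19 mm behind the fingertips; this is the grasp point; z points along the fingers, y is the line along which they close (so a half turn about z gives the same grasp; the last joint's range is limited). The gripper opens to 85 mm and grips with 20 to 120 N. Pads are 22 mm wide; open, the fingers measure 114 mm over their backs; the gripper's body (76 mm by 85 mm) begins 54 mm behind the grasp point. The pads swing forward as they close: fully open they stand 13 mm farther back than shut.
Start: joints at [52.752, 21.807, 74.336, -0, 83.858, -12.336], TCP at [0.232, 0.499, 0.25] pointing down, gripper open.
Joint ranges: [-178.18, 178.18], [-50.72, 133.34], [12.68, 142.11], [-81.47, 261.47], [9.98, 163.14], [-165.26, 165.26]. Speed limits (degrees/s): [136.94, 136.94, 180, 180, 180, 180].

INTERFACE

Orientations are given as a 3x3 rotation matrix whose columns are the frame's x, y, z axes.
In Python, from rig import env gives the robot as it stands. The module is installed in compiled form; this text tells all that it offers.
- The arm moves only by the tool jog_arm, never from a script. Its argument "targets" is a list of rows, each a list of 6 numbers: the shift along the tool's x, y, z in cm, then the turn, a rotation vector about the tool's x, y, z in degrees. A call has 1 to 8 rows; each row is the pose to reach, as a shift and turn from the pose commanded when the call began, along the tool's axes at that moment; what a row does not reach only later rows make up. A row lasts 1/12 s, in which the tool goes at most 41.7 mm and 7.16 degrees, less where a joint would pass 70% of its speed; a pose out of reach is approached as far as the arm can. A call with a gripper value outside its range is refused whole. "hand" is the opening, from 0 (shut) to 1 (fully open), set as the call begins (left out, the last holds). The fingers move at their own pace and stop on an object; "newtons" is the grip in N (left out, the last holds). Time passes only in rows, so rows that repeat a pose let the fingers close. It gives the time, the measured TCP pose, the force, the opening and the grip force at its end, in the units of the state.
- env.observe(): the state, without advancing time (a new reading comes with each control period).
- env.get_image(name): name is "side" or "top"; returns a dict with "frame" (480x640x3 uint8, red, green, blue), "depth" (480x640 float32, m along the optical axis (not along the pixel's ray), 0 where there is no reading), "fovy" (degrees; the focal length in pixels is half the picture's height over the tangent of half this angle, whatever the lens; pixels are square), "cx", "cy" (the principal point, pixels), "k1" (the pictures are not rectified: a ray, as slopes to the right and down, at radius r is drawn at 1 + k1 r^2 times it, then the intrinsics apply), "cam_to_world" (4x4, takes a point from camera to world coordinates). Camera axes: x right, y down, z forward; pixel columns grow to the right and rows downward; lengths in m; the calibration is good to about 2 mm. A picture is of the moment at which its call begins.
- env.close_job(): hands the job in; it is judged then, once.
Trained networks look in the newest picture that a camera, given by its name, has taken for a name from the list of things; names that differ only in an ending like _2 or _b are one class to them, and where a whole thing is asked for, a point or a joint stands for the part that bears it (a point fixed in the world has none). Each returns a list of dicts, best first, with "score" (0 to 1); they miss things now and then, are a little off and sometimes report something else, mostly with a low value. They report only what shows in the picture. A call takes as long as a camera call.
- env.regions_of(camera, target): "pixels" (480x640 bool, what is visible of it) and "point" ([row, column] in pixels, amid what is visible of it).
The state is a dict: "time_s": time; "q": joint angles; "qvel": joint speeds; "joint_efforts": joint torques, N m; "position": TCP position; "tool_rot": TCP orientation; "ft_force": force on the tool from outside, world axes, zero at the start; "wrist_torque": the same for the moment, N m; "grip_width": finger opening in m; "gripper_force": force on a finger pad.
Only numpy, scipy, OpenCV 4.12 (cv2) and the standard library are available. Lean on these libraries where they do the work, as an engineer would, in place of code of your own. Each camera call takes 0.05 s, during which the arm holds its last target. There are 200 camera calls.

## Working session

There is one attempt and no reset: what is moved stays moved. The work goes in short steps, Python scripts to look and compute and a tool call to move; the robot and the scene stay as the last step left them, time stands still between calls to the robot, and variables do not carry over. Pictures are saved under pics/ and viewed, at most 10 in all, crops included, and the job is handed in when it is done.

Besides the shell and the picture viewer there is one more tool, called after "Call:" as name([rows], argument=value, ...), one row to a line, values as JSON. jog_arm: Moves the arm, as the interface text tells. Its arguments: {"type":"object","properties":{"targets":{"type":"array","items":{"type":"array","items":{"type":"number"}}},"hand":{"type":"number"},"newtons":{"type":"number"}},"required":["targets"]}

```bash
mkdir -p pics; cat > h.py <<'E'
import numpy as np, cv2, pickle
from rig import env
def snap(n,tag):
    im=env.get_image(n); cv2.imwrite(f'pics/{tag}.png',im['frame'][:,:,::-1]); pickle.dump(im,open(f'{n}.pkl','wb')); return im
def cloud(im):
    f=240/np.tan(np.radians(im['fovy'])/2)
    K=np.array([[f,0,im['cx']],[0,f,im['cy']],[0,0,1]])
    v,u=np.mgrid[0:480,0:640]
    p=np.stack([u,v],-1).reshape(-1,1,2).astype(float)
    s=cv2.undistortPoints(p,K,np.array([im['k1'],0,0,0.])).reshape(480,640,2)
    d=im['depth'].astype(float)
    P=np.dstack([s*d[...,None],d])
    T=np.array(im['cam_to_world'])
    W=P@T[:3,:3].T+T[:3,3]; W[d==0]=np.nan
    return W
E
python3 - <<'E'
from h import *
s=env.observe(); print(s['time_s'],s['position'],s['tool_rot'],s['grip_width'])
for n in('top','side'):
    im=snap(n,n+'0'); W=cloud(im); print(n,np.array(im['cam_to_world'])[:3,3])
    for t in['sample_wide','sample_medium','sample_narrow','vise','vise_fixed_face','vise_moving_face','mallet','mallet_head','glue','tape_measure','awl','mitre_square']:
        for r in env.regions_of(n,t)[:3]:
            P=W[r['pixels']];P=P[~np.isnan(P[:,0])]
            if len(P): print(t,round(r['score'],2),np.round(r['point']),len(P),np.median(P,0).round(3),np.percentile(P,2,axis=0).round(3),np.percentile(P,98,axis=0).round(3))
E
```

```text
0.0 [0.23150911 0.49859667 0.24941117] [[-9.06965512e-01  4.21203980e-01 -8.75806755e-04]
 [ 4.21204784e-01  9.06964802e-01 -1.17419909e-03]
 [ 2.99748570e-04 -1.43385207e-03 -9.99998927e-01]] 0.08573381950588571
top [0.37422168 0.10136171 1.11123016]
sample_wide 0.61 [263. 317.] 815 [0.47  0.102 0.019] [0.434 0.065 0.011] [0.507 0.15  0.026]
sample_wide 0.58 [198. 347.] 344 [0.651 0.028 0.017] [ 0.625 -0.014  0.006] [0.687 0.078 0.025]
sample_medium 0.93 [275. 380.] 619 [ 0.455 -0.06   0.018] [ 0.429 -0.085  0.01 ] [ 0.513 -0.012  0.026]
sample_narrow 0.82 [197. 346.] 400 [0.651 0.03  0.016] [ 0.624 -0.014 -0.   ] [0.686 0.081 0.025]
vise 0.66 [230. 244.] 3123 [0.559 0.285 0.044] [0.475 0.241 0.011] [0.676 0.341 0.103]
vise 0.44 [142. 353.] 1033 [0.79  0.013 0.01 ] [ 0.769 -0.083 -0.001] [0.868 0.061 0.02 ]
vise_fixed_face 0.56 [230. 240.] 3022 [0.559 0.285 0.046] [0.476 0.242 0.012] [0.675 0.34  0.103]
vise_moving_face 0.55 [198. 244.] 929 [0.616 0.281 0.096] [ 0.589  0.231 -0.001] [0.684 0.327 0.103]
mallet 0.65 [222. 522.] 2534 [ 0.588 -0.389  0.058] [ 0.531 -0.432  0.008] [ 0.79
[... 1196 characters left out ...]
.004] [0.672 0.334 0.101]
vise_moving_face 0.72 [208. 293.] 674 [0.603 0.269 0.082] [0.588 0.24  0.045] [0.676 0.317 0.101]
mallet 0.75 [406. 513.] 5617 [ 0.567 -0.397  0.054] [ 0.526 -0.436  0.006] [ 0.78  -0.325  0.061]
mallet_head 0.56 [403. 516.] 5827 [ 0.569 -0.397  0.051] [ 0.526 -0.437  0.001] [ 0.786 -0.325  0.061]
glue 0.56 [179. 208.] 1035 [0.508 0.527 0.071] [0.486 0.515 0.004] [0.566 0.695 0.149]
tape_measure 0.71 [468. 363.] 1394 [ 0.318 -0.308  0.06 ] [ 0.298 -0.339  0.022] [ 0.345 -0.281  0.064]
awl 0.61 [267. 172.] 442 [0.293 0.315 0.016] [0.252 0.306 0.   ] [0.379 0.338 0.025]
mitre_square 0.85 [256. 423.] 889 [ 0.782 -0.002  0.009] [ 0.766 -0.09  -0.001] [0.868 0.056 0.017]
```

```bash
python3 - <<'E'
from h import *
im=pickle.load(open('top.pkl','rb'));W=cloud(im)
a=cv2.imread('pics/top0.png')[180:320,200:420]
cv2.imwrite('pics/crop_a.png',cv2.resize(a,(792,504),interpolation=cv2.INTER_CUBIC))
for n in('top','side'):
    im=pickle.load(open(n+'.pkl','rb'));W=cloud(im);P=W.reshape(-1,3);P=P[~np.isnan(P[:,0])]
    sel=lambda x0,x1,y0,y1,z0,z1:P[(P[:,0]>x0)&(P[:,0]<x1)&(P[:,1]>y0)&(P[:,1]<y1)&(P[:,2]>z0)&(P[:,2]<z1)]
    m=sel(.5,.66,-.48,-.28,.05,.07); print(n,'mallet',cv2.minAreaRect(m[:,:2].astype(np.float32)),np.median(m[:,2]))
    m=sel(.38,.56,.02,.2,.008,.03); print('wide',cv2.minAreaRect(m[:,:2].astype(np.float32)),m.mean(0))
    m=sel(.42,.70,.18,.4,.093,.107)
    # cluster the jaw tops on a 2mm grid
    g=np.zeros((150,120),np.uint8); i=((m[:,:2]-[.42,.18])/.002).astype(int); ok=(i[:,0]<150)&(i[:,1]<120)
    g[i[ok,0],i[ok,1]]=255; g=cv2.dilate(g,np.ones((3,3)))
    k,l=cv2.connectedComponents(g)
    lab=l[i[ok,0],i[ok,1]]
    for j in range(1,k):
        q=m[ok][lab==j]
        if len(q)>20: print('jaw',len(q),cv2.minAreaRect(q[:,:2].astype(np.float32)),np.median(q,0))
E
```

```text
top mallet ((0.5750758051872253, -0.3788122534751892), (0.1100449189543724, 0.07655976712703705), 76.4842300415039) 0.06058363307858017
wide ((0.4776548743247986, 0.1080566942691803), (0.07993001490831375, 0.07986189424991608), 66.8317642211914) [0.47061309 0.10528745 0.0186076 ]
jaw 540 ((0.5100759863853455, 0.3004857301712036), (0.079810231924057, 0.03530218452215195), 82.06542205810547) [0.50993712 0.30030631 0.09981164]
jaw 497 ((0.6087153553962708, 0.2859939932823181), (0.08060179650783539, 0.03394035995006561), 81.27682495117188) [0.60780339 0.28509192 0.09992885]
side mallet ((0.5733049511909485, -0.37875762581825256), (0.10984629392623901, 0.07705890387296677), 76.57617950439453) 0.058825815809460336
wide ((0.4772014021873474, 0.1065656840801239), (0.08328579366207123, 0.08066947013139725), 66.48767852783203) [0.46727509 0.098885   0.01736175]
jaw 321 ((0.510276198387146, 0.3001960813999176), (0.08465081453323364, 0.03675810247659683), 80.43260192871094) [0.50769955 0.29457483 0.09904313]
jaw 263 ((0.6075024604797363, 0.28458675742149353), (0.08401431143283844, 0.031746309250593185), 81.38349914550781) [0.60530196 0.28026061 0.09898861]
```

View pics/top0.png

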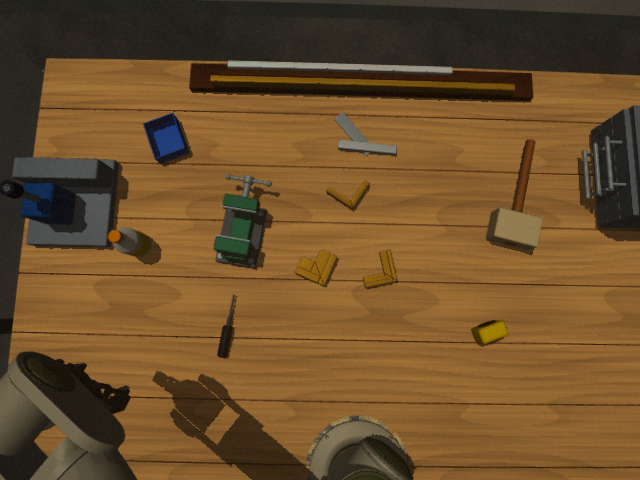

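View pics/crop_a.png

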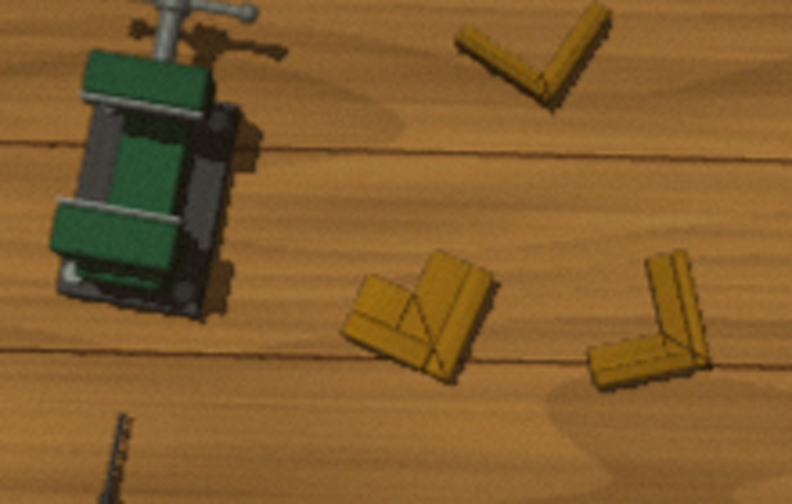

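View pics/side0.png

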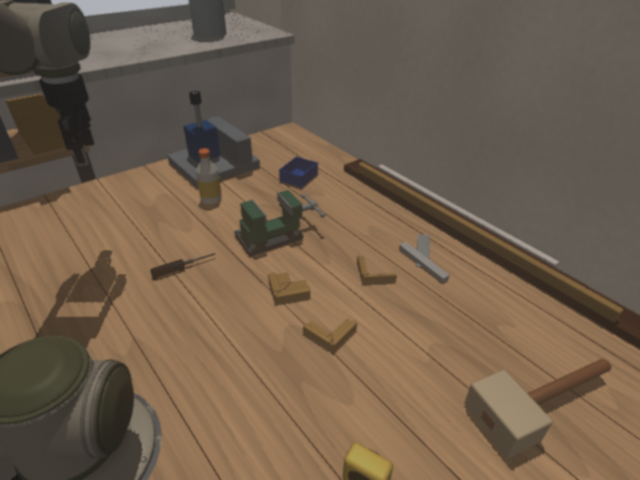

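The top picture shows the wide sample with its mitre at about (row 274, col 320), the vise gap at (226, 240), the mallet head at (229, 515) and the narrow and medium samples at (195, 350) and (273, 384). The side view agrees: jaw tops at 100 mm, mallet top at 60 mm, and sample size 80 x 80 mm.

The targets are mitre (0.455, 0.099), gap middle (0.559, 0.293) and mallet head (0.574, -0.379).

Call:
jog_arm([
  [-1.2,-0.9,0,0,0,0],
  [-3.5,-2.5,0,0,0,0],
  [-6,-4.3,0,0,0,0],
  [-8.5,-6.1,0,0,0,0],
  [-11,-7.9,0,0,0,0],
  [-13.5,-9.7,0,0,0,0],
  [-16,-11.5,0,0,0,0],
  [-18.6,-13.4,0,0,0,0],
], hand=0)

```text
time_s: 1.97
position: [0.3443, 0.2977, 0.2502]
tool_rot: [[-0.907, 0.421, 0.0], [0.421, 0.907, 0.0], [-0.0, 0.0, -1.0]]
ft_force: [0.6, 0.2, 0.5]
grip_width: 0.0001
gripper_force: 0.0
```

Call:
jog_arm([
  [-2.5,-1.8,0,0,0,0],
  [-5,-3.6,0,0,0,0],
  [-7.5,-5.4,0,0,0,0],
  [-10,-7.2,0,0,0,0],
  [-12.5,-9,0,0,0,0],
  [-15,-10.8,0,0,0,0],
  [-17.3,-12.5,0,0,0,0],
  [-18.5,-13.4,0,0,0,0],
])

```text
time_s: 2.63
position: [0.4565, 0.097, 0.2501]
tool_rot: [[-0.906, 0.423, 0.001], [0.423, 0.906, -0.0], [-0.001, -0.0, -1.0]]
ft_force: [-0.3, 0.1, 0.2]
grip_width: -0.0002
gripper_force: 0.0
```

```bash
python3 - <<'E'
from h import *
s=env.observe(); print(s['time_s'],s['position'],s['tool_rot'].round(3) if hasattr(s['tool_rot'],'round') else s['tool_rot'],s['grip_width'],np.round(s['ft_force'],2))
im=pickle.load(open('top.pkl','rb'));W=cloud(im)
B=W[100:235,575:640].reshape(-1,3);B=B[B[:,2]>.05];print('box',np.nanmin(B,0),np.nanmax(B,0))
print('mitre px',W[274,320],'narrow',W[203,349],'medium',W[277,390])
E
```

```text
2.6333 [0.45653057 0.09698051 0.25005267] [[-0.906  0.423  0.001]
 [ 0.423  0.906 -0.   ]
 [-0.001 -0.    -1.   ]] -0.0002480476175774405 [-0.31  0.08  0.24]
box [ 0.58642985 -0.68549571  0.05004184] [ 0.8494671  -0.55808126  0.16499263]
mitre px [0.45351856 0.09623999 0.01597994] narrow [0.63216699 0.02783485 0.01772551] medium [ 0.44989418 -0.07493552  0.01633475]
```

Call:
jog_arm([
  [0,0,1.5,0,0,0],
  [0,0,4,0,0,0],
  [0,0,7,0,0,0],
  [0,0,10,0,0,0],
  [0,0,13,0,0,0],
  [0,0,15.5,0,0,0],
  [0,0,17.2,0,0,0],
  [0,0,17.9,0,0,0],
])

```text
time_s: 3.3
position: [0.4544, 0.0995, 0.069]
tool_rot: [[-0.907, 0.421, -0.004], [0.421, 0.907, 0.0], [0.003, -0.001, -1.0]]
ft_force: [-0.2, 0.7, -1.4]
grip_width: 0.0001
gripper_force: 0.0
```

Call:
jog_arm([
  [0,0,0,0,0,0],
  [0,0,0,0,0,0],
  [0,0,0,0,0,0],
  [0,0,0,0,0,0],
  [0,0,0,0,0,0],
  [0,0,0,0,0,0],
  [0,0,0,0,0,0],
  [0,0,0,0,0,0],
])

```text
time_s: 3.97
position: [0.4553, 0.0995, 0.0712]
tool_rot: [[-0.907, 0.421, 0.0], [0.421, 0.907, -0.0], [-0.0, 0.0, -1.0]]
ft_force: [0.4, -0.0, 0.2]
grip_width: 0.0002
gripper_force: 0.0
```

```bash
python3 - <<'E'
from h import *
snap('top','top1');snap('side','side1')
a=cv2.imread('pics/side1.png')[180:360,180:420]
cv2.imwrite('pics/crop_b.png',cv2.resize(a,(792,594)))
E
```

```text
(no output)
```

View pics/crop_b.png

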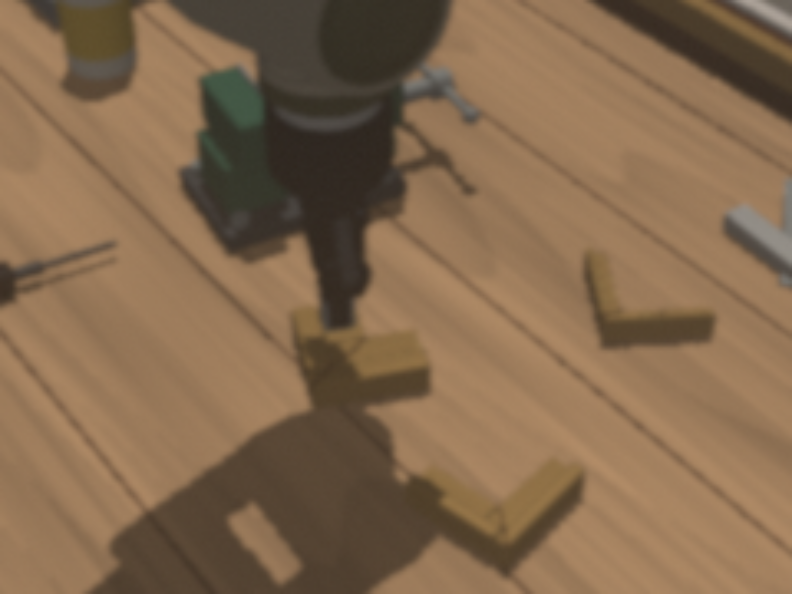

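The closed fingertips hang right over the wide sample's mitre, about 3 cm above it, and touch nothing (crop column 340, row 325). I'll hold there.

Call:
jog_arm([
  [0,0,0,0,0,0],
  [0,0,0,0,0,0],
  [0,0,0,0,0,0],
  [0,0,0,0,0,0],
  [0,0,0,0,0,0],
  [0,0,0,0,0,0],
  [0,0,0,0,0,0],
  [0,0,0,0,0,0],
])

```text
time_s: 4.73
position: [0.4552, 0.0995, 0.071]
tool_rot: [[-0.907, 0.421, -0.0], [0.421, 0.907, 0.0], [0.0, -0.0, -1.0]]
ft_force: [-0.8, -0.5, 0.4]
grip_width: -0.0003
gripper_force: 0.0
```

Call:
jog_arm([
  [0,0,0,0,0,0],
  [0,0,0,0,0,0],
  [0,0,0,0,0,0],
  [0,0,0,0,0,0],
  [0,0,0,0,0,0],
  [0,0,0,0,0,0],
  [0,0,0,0,0,0],
  [0,0,0,0,0,0],
])

```text
time_s: 5.4
position: [0.4553, 0.0995, 0.071]
tool_rot: [[-0.907, 0.421, 0.0], [0.421, 0.907, -0.0], [-0.0, -0.0, -1.0]]
ft_force: [-0.2, -0.1, -0.7]
grip_width: -0.0002
gripper_force: 0.0
```

Call:
jog_arm([
  [0,0,0,0,0,0],
  [0,0,0,0,0,0],
  [0,0,0,0,0,0],
  [0,0,0,0,0,0],
  [0,0,0,0,0,0],
  [0,0,0,0,0,0],
  [0,0,0,0,0,0],
  [0,0,0,0,0,0],
])

```text
time_s: 6.07
position: [0.4552, 0.0995, 0.071]
tool_rot: [[-0.907, 0.421, -0.0], [0.421, 0.907, 0.0], [0.0, -0.0, -1.0]]
ft_force: [0.5, -1.1, 0.6]
grip_width: 0.0001
gripper_force: 0.0
```

Call:
jog_arm([
  [0,0,-1.2,0,0,0],
  [0,0,-3.5,0,0,0],
  [0,0,-6,0,0,0],
  [0,0,-8.5,0,0,0],
  [0,0,-11,0,0,0],
  [0,0,-13,0,0,0],
  [0,0,-14.5,0,0,0],
  [0,0,-15,0,0,0],
])

```text
time_s: 6.73
position: [0.4558, 0.0995, 0.2232]
tool_rot: [[-0.907, 0.421, 0.004], [0.421, 0.907, -0.0], [-0.004, 0.001, -1.0]]
ft_force: [0.1, 0.1, 0.9]
grip_width: 0.0003
gripper_force: 0.0
```

Call:
jog_arm([
  [-0.1,1.5,0,0,0,0],
  [-0.3,4.5,0,0,0,0],
  [-0.5,8,0,0,0,0],
  [-0.7,11.5,0,0,0,0],
  [-0.9,15,0,0,0,0],
  [-1.1,18.5,0,0,0,0],
  [-1.2,21,0,0,0,0],
  [-1.3,21.9,0,0,0,0],
])

```text
time_s: 7.4
position: [0.5598, 0.2955, 0.2192]
tool_rot: [[-0.908, 0.419, -0.002], [0.419, 0.908, 0.0], [0.001, -0.001, -1.0]]
ft_force: [0.4, 0.0, -0.2]
grip_width: -0.0002
gripper_force: 0.0
```

Call:
jog_arm([
  [0,0,0,0,0,0],
  [0,0,1,0,0,0],
  [0,0,2.5,0,0,0],
  [0,0,4,0,0,0],
  [0,0,5.5,0,0,0],
  [0,0,6.6,0,0,0],
  [0,0,7.2,0,0,0],
  [0,0,7.2,0,0,0],
])

```text
time_s: 8.07
position: [0.5584, 0.2915, 0.1472]
tool_rot: [[-0.907, 0.422, -0.003], [0.422, 0.907, -0.001], [0.002, -0.002, -1.0]]
ft_force: [-0.5, -0.1, -0.2]
grip_width: 0.0004
gripper_force: 0.0
```

```bash
python3 - <<'E'
from h import *
snap('side','side2');print(env.observe()['position'])
a=cv2.imread('pics/side2.png')[100:280,180:420]
cv2.imwrite('pics/crop_c.png',cv2.resize(a,(792,594)))
E
```

```text
[0.55894684 0.29180613 0.14849624]
```

View pics/crop_c.png

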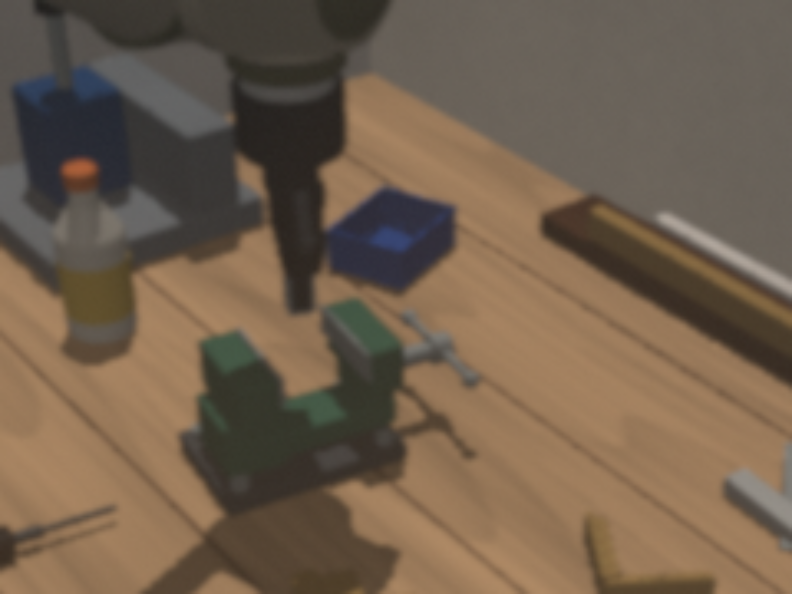

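The fingertips hang above the middle of the open gap, clear of both jaws (crop column 300, row 310). I'll hold, then rise and go over to the mallet.

Call:
jog_arm([
  [0,0,0,0,0,0],
  [0,0,0,0,0,0],
  [0,0,0,0,0,0],
  [0,0,0,0,0,0],
  [0,0,0,0,0,0],
  [0,0,0,0,0,0],
  [0,0,0,0,0,0],
  [0,0,0,0,0,0],
])

```text
time_s: 8.78
position: [0.5593, 0.2926, 0.149]
tool_rot: [[-0.907, 0.421, 0.0], [0.421, 0.907, 0.0], [-0.0, 0.0, -1.0]]
ft_force: [0.9, -0.8, 0.2]
grip_width: 0.0002
gripper_force: 0.0
```

Call:
jog_arm([
  [0,0,0,0,0,0],
  [0,0,0,0,0,0],
  [0,0,0,0,0,0],
  [0,0,0,0,0,0],
  [0,0,0,0,0,0],
  [0,0,0,0,0,0],
  [0,0,0,0,0,0],
  [0,0,0,0,0,0],
])

```text
time_s: 9.45
position: [0.5593, 0.2926, 0.149]
tool_rot: [[-0.907, 0.421, -0.0], [0.421, 0.907, -0.0], [0.0, -0.0, -1.0]]
ft_force: [-0.3, 0.6, 0.6]
grip_width: -0.0001
gripper_force: 0.0
```

Call:
jog_arm([
  [0,0,0,0,0,0],
  [0,0,0,0,0,0],
  [0,0,0,0,0,0],
  [0,0,0,0,0,0],
  [0,0,0,0,0,0],
  [0,0,0,0,0,0],
  [0,0,0,0,0,0],
  [0,0,0,0,0,0],
])

```text
time_s: 10.12
position: [0.5593, 0.2926, 0.149]
tool_rot: [[-0.907, 0.421, 0.0], [0.421, 0.907, 0.0], [-0.0, 0.0, -1.0]]
ft_force: [0.7, -0.8, 0.2]
grip_width: 0.0
gripper_force: 0.0
```

Call:
jog_arm([
  [0,0,0,0,0,0],
  [0,0,0,0,0,0],
  [0,0,0,0,0,0],
  [0,0,0,0,0,0],
  [0,0,0,0,0,0],
  [0,0,0,0,0,0],
  [0,0,0,0,0,0],
  [0,0,0,0,0,0],
])

```text
time_s: 10.78
position: [0.5593, 0.2926, 0.1491]
tool_rot: [[-0.907, 0.421, 0.0], [0.421, 0.907, 0.0], [-0.0, 0.0, -1.0]]
ft_force: [0.6, -0.7, 0.2]
grip_width: -0.0002
gripper_force: 0.0
```

Call:
jog_arm([
  [0,0,-0.7,0,0,0],
  [0,0,-2,0,0,0],
  [0,0,-3.5,0,0,0],
  [0,0,-5,0,0,0],
  [0,0,-6.5,0,0,0],
  [0,0,-7.5,0,0,0],
  [0,0,-8,0,0,0],
  [0,0,-8,0,0,0],
])

```text
time_s: 11.45
position: [0.5596, 0.2927, 0.2302]
tool_rot: [[-0.907, 0.421, 0.002], [0.421, 0.907, 0.001], [-0.002, 0.001, -1.0]]
ft_force: [0.3, -0.1, -0.6]
grip_width: 0.0001
gripper_force: 0.0
```

Call:
jog_arm([
  [-0.5,-1,0,0,0,0],
  [-1.5,-3,0,0,0,0],
  [-2.7,-5.5,0,0,0,0],
  [-4,-8.1,0,0,0,0],
  [-5.3,-10.8,0,0,0,0],
  [-6.6,-13.4,0,0,0,0],
  [-7.9,-16.1,0,0,0,0],
  [-9.2,-18.7,0,0,0,0],
])

```text
time_s: 12.12
position: [0.5632, 0.0821, 0.228]
tool_rot: [[-0.907, 0.422, -0.002], [0.422, 0.907, -0.0], [0.002, -0.001, -1.0]]
ft_force: [1.1, 0.0, 0.4]
grip_width: 0.0001
gripper_force: 0.0
```

Call:
jog_arm([
  [-1.3,-2.6,0,0,0,0],
  [-2.6,-5.3,0,0,0,0],
  [-3.9,-7.9,0,0,0,0],
  [-5.2,-10.6,0,0,0,0],
  [-6.5,-13.2,0,0,0,0],
  [-7.8,-15.9,0,0,0,0],
  [-9.1,-18.5,0,0,0,0],
  [-10.4,-21.2,0,0,0,0],
])

```text
time_s: 12.78
position: [0.5681, -0.1537, 0.228]
tool_rot: [[-0.907, 0.422, -0.002], [0.422, 0.907, 0.001], [0.002, -0.0, -1.0]]
ft_force: [0.3, -0.2, 0.2]
grip_width: 0.0001
gripper_force: 0.0
```

Call:
jog_arm([
  [-1.3,-2.6,0,0,0,0],
  [-2.6,-5.3,0,0,0,0],
  [-3.9,-8,0,0,0,0],
  [-5.2,-10.7,0,0,0,0],
  [-6.5,-13.4,0,0,0,0],
  [-7.8,-16.1,0,0,0,0],
  [-9,-18.8,0,0,0,0],
  [-10,-20.4,0,0,0,0],
])

```text
time_s: 13.45
position: [0.5721, -0.3822, 0.2274]
tool_rot: [[-0.906, 0.423, -0.002], [0.423, 0.906, 0.001], [0.002, 0.0, -1.0]]
ft_force: [-0.1, -0.3, 0.1]
grip_width: -0.0001
gripper_force: 0.0
```

Call:
jog_arm([
  [0,0,0,0,0,0],
  [0,0,0,0,0,0],
  [0,0,0,0,0,0],
])

```text
time_s: 13.7
position: [0.5733, -0.3784, 0.2283]
tool_rot: [[-0.907, 0.421, -0.001], [0.421, 0.907, 0.001], [0.002, 0.001, -1.0]]
ft_force: [0.6, 0.3, 0.1]
grip_width: 0.0002
gripper_force: 0.0
```

Call:
jog_arm([
  [0,0,1,0,0,0],
  [0,0,3,0,0,0],
  [0,0,5.5,0,0,0],
  [0,0,7.5,0,0,0],
  [0,0,9.5,0,0,0],
  [0,0,11,0,0,0],
  [0,0,12,0,0,0],
  [0,0,12,0,0,0],
])

```text
time_s: 14.37
position: [0.5731, -0.3775, 0.1064]
tool_rot: [[-0.907, 0.42, -0.003], [0.42, 0.907, 0.003], [0.004, 0.001, -1.0]]
ft_force: [0.7, 0.2, -0.5]
grip_width: -0.0003
gripper_force: 0.0
```

Call:
jog_arm([
  [0,0,0,0,0,0],
  [0,0,0,0,0,0],
  [0,0,0,0,0,0],
  [0,0,0,0,0,0],
  [0,0,0,0,0,0],
  [0,0,0,0,0,0],
  [0,0,0,0,0,0],
  [0,0,0,0,0,0],
])

```text
time_s: 15.03
position: [0.5737, -0.379, 0.1091]
tool_rot: [[-0.907, 0.421, 0.0], [0.421, 0.907, -0.0], [-0.0, -0.0, -1.0]]
ft_force: [-0.3, 1.0, 1.0]
grip_width: 0.0002
gripper_force: 0.0
```

Call:
jog_arm([
  [0,0,0,0,0,0],
  [0,0,0,0,0,0],
  [0,0,0,0,0,0],
  [0,0,0,0,0,0],
  [0,0,0,0,0,0],
  [0,0,0,0,0,0],
  [0,0,0,0,0,0],
  [0,0,0,0,0,0],
])

```text
time_s: 15.7
position: [0.5738, -0.379, 0.109]
tool_rot: [[-0.907, 0.421, -0.0], [0.421, 0.907, 0.0], [0.0, 0.0, -1.0]]
ft_force: [-0.3, -0.3, 0.1]
grip_width: 0.0004
gripper_force: 0.0
```

Call:
jog_arm([
  [0,0,0,0,0,0],
  [0,0,0,0,0,0],
  [0,0,0,0,0,0],
  [0,0,0,0,0,0],
  [0,0,0,0,0,0],
  [0,0,0,0,0,0],
  [0,0,0,0,0,0],
  [0,0,0,0,0,0],
])

```text
time_s: 16.37
position: [0.5738, -0.3789, 0.109]
tool_rot: [[-0.907, 0.421, 0.0], [0.421, 0.907, -0.0], [-0.0, -0.0, -1.0]]
ft_force: [0.5, 0.1, -0.4]
grip_width: 0.0
gripper_force: 0.0
```

Call:
jog_arm([
  [0,0,0,0,0,0],
  [0,0,0,0,0,0],
  [0,0,0,0,0,0],
  [0,0,0,0,0,0],
  [0,0,0,0,0,0],
  [0,0,0,0,0,0],
  [0,0,0,0,0,0],
  [0,0,0,0,0,0],
])

```text
time_s: 17.03
position: [0.5738, -0.379, 0.109]
tool_rot: [[-0.907, 0.421, -0.0], [0.421, 0.907, -0.0], [-0.0, -0.0, -1.0]]
ft_force: [-0.2, -0.1, -1.1]
grip_width: -0.0
gripper_force: 0.0
```

```bash
python3 -c "
from h import *
snap('side','side3')"
```

```text
(no output)
```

View pics/side3.png

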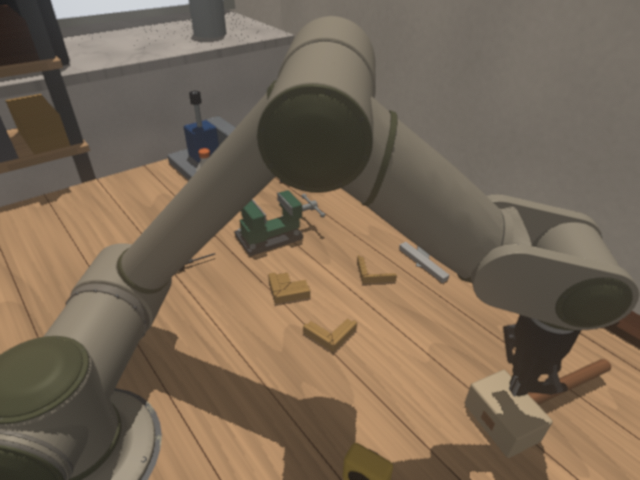

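The fingertips stand just above the middle of the mallet head (about row 388, col 518), and everything is where it was.

```bash
python3 -c "
from rig import env
print(env.close_job())"
```

```text
the job is handed in; nothing more can be done
None
```

I pointed at the wide sample's mitre, then the vise gap, then the mallet head, about 3 cm above each for at least two seconds. I saw no sign of contact or of anything moving, and handed the job in with the fingers still over the mallet head; the hand-in returned no verdict.

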